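# Squeeze-test the fan's rubber mounts and scrap the soft ones

## Task

Four rubber mounts taken off the workshop fan lie on the bench mat. Squeeze each one end to end between the fingers, never by more than 12 mm nor with a grip of more than 40 N, to feel which have gone soft: carry the soft ones, held squeezed, one by one down into the steel reject bin, and leave the firm ones lying where they are on the mat. Leave everything else on the bench as it is.

Things in the scene. Friction and masses are not known exactly. Their poses are not given: they have to be found in the camera images.
- mat: grey flat bench mat fixed to the table, 280 mm (x) by 320 mm (y), 4 mm thick; origin at the centre of its underside. The four mounts lie on it, two by two, with a loose nut and a washer near the middle of two of its edges
- bin: open steel reject bin fixed to the table, 220 mm (x) by 180 mm (y) outside, 50 mm high, walls and floor 4 mm; origin at the centre of its underside. It stands on the other side of the table from the mat, and which side is which changes
- mount_a: one of four mounts that look alike: black rubber (41 mm across) between two square steel end plates, 48 x 48 mm, 4 mm thick; 52 mm long in all along its y axis, which lies level; origin at the centre of its underside, so the long axis runs 24 mm above it. Mass 0.11 to 0.23 kg, no sign of firmness; which ones are soft cannot be seen
- mount_a_plate (a joint): how far mount_a is squeezed short of its free length along its y axis, in m: 0 when free, springs back when let go; over 0.012 crushes it. A firm mount gives 1 mm for each 14 N of grip on its plates, a soft one 1 mm for each 1 N; lifted with less than 5 mm of squeeze a soft one is not held safely
- mount_b: one of four mounts that look alike: black rubber (41 mm across) between two square steel end plates, 48 x 48 mm, 4 mm thick; 52 mm long in all along its y axis, which lies level; origin at the centre of its underside, so the long axis runs 24 mm above it. Mass 0.11 to 0.23 kg, no sign of firmness; which ones are soft cannot be seen
- mount_b_plate (a joint): how far mount_b is squeezed short of its free length along its y axis, in m: 0 when free, springs back when let go; over 0.012 crushes it. A firm mount gives 1 mm for each 14 N of grip on its plates, a soft one 1 mm for each 1 N; lifted with less than 5 mm of squeeze a soft one is not held safely
- mount_c: one of four mounts that look alike: black rubber (41 mm across) between two square steel end plates, 48 x 48 mm, 4 mm thick; 52 mm long in all along its y axis, which lies level; origin at the centre of its underside, so the long axis runs 24 mm above it. Mass 0.11 to 0.23 kg, no sign of firmness; which ones are soft cannot be seen
- mount_c_plate (a joint): how far mount_c is squeezed short of its free length along its y axis, in m: 0 when free, springs back when let go; over 0.012 crushes it. A firm mount gives 1 mm for each 14 N of grip on its plates, a soft one 1 mm for each 1 N; lifted with less than 5 mm of squeeze a soft one is not held safely
- mount_d: one of four mounts that look alike: black rubber (41 mm across) between two square steel end plates, 48 x 48 mm, 4 mm thick; 52 mm long in all along its y axis, which lies level; origin at the centre of its underside, so the long axis runs 24 mm above it. Mass 0.11 to 0.23 kg, no sign of firmness; which ones are soft cannot be seen
- mount_d_plate (a joint): how far mount_d is squeezed short of its free length along its y axis, in m: 0 when free, springs back when let go; over 0.012 crushes it. A firm mount gives 1 mm for each 14 N of grip on its plates, a soft one 1 mm for each 1 N; lifted with less than 5 mm of squeeze a soft one is not held safely
- nut_big: loose steel nut, 28 mm across, 12 mm high, on the mat; a bystander, origin at its underside
- washer: loose steel washer, 32 mm across, 5 mm high, on the mat; a bystander, origin at its underside
- wrench: steel wrench 180 mm long lying on the bench, off to the left; a bystander, origin at its underside
- driver: screwdriver 190 mm long lying on the bench, off to the right; a bystander, origin at its underside
- tape: roll of black tape, 84 mm across, 24 mm high, at the back; a bystander, origin at its underside
- jar: glass jar with steel cap, 64 mm across, 80 mm high, at the back; a bystander, origin at its underside
- mug: white mug, 76 mm across, 85 mm high, at the back; a bystander, origin at its underside
There are look-alikes about, which are no part of the job. What is shaped like the mount_a but yellow is not meant.

How it is judged:
By the outcome, as a careful person would: the job done as asked, in the order asked, and still so for the second after the job is handed in, with the robot touching nothing.
It also fails if it takes over 61 s, if anything falls off the work surface, if the arm or the gripper's body presses on something with over 40 N, if the wrist force passes 120 N, or if a joint passes its speed limit or range.

## Robot

A 7-joint arm with a two-finger parallel gripper is mounted at the origin on the work surface. World frame = base frame: x ahead of the robot, y to its left, z up, the work surface at z = 0. Lengths are in m, angles in rad, forces in N, time in s.
With the tool pointing down it reaches from about 0.35 to 0.9 m from the base axis. Payload 8.1 kg.
Tool frame: the origin (TCP) lies between the finger pads; the fingertips stand r.tcp_to_tips ahead of it and the grasp point (between the pads) lies 8 mm behind it (r.tcp_to_tips is the distance from the TCP to the fingertips, in m); z points along the fingers, y is the line along which they close (so a half turn about z gives the same grasp; the last joint's range is limited). The gripper opens to 85 mm and grips with 20 to 120 N. Pads are 22 mm wide; open, the fingers measure 114 mm over their backs; the gripper's body (76 mm by 85 mm) begins 54 mm behind the grasp point. The pads swing forward as they close: fully open they stand 13 mm farther back than shut.
Start: joints at [-1.377, 0.434, 0.025, 1.573, -0.012, 1.134, -0.075], TCP at [0.183, 0.598, 0.242] pointing down, gripper open.
Joint ranges: [-2.62, 2.62], [-0.44, 2.09], [-1.27, 1.32], [0.08, 2.57], [-1.32, 4.46], [0.12, 2], [-2.74, 2.74]. Speed limits (rad/s): [2.22, 2.22, 3.01, 3.01, 3.14, 3.14, 3.14].

## Interface

Orientations are given as a unit quaternion [w, x, y, z].
In Python, from rig import r, vision, ticket gives the robot as it stands.
- The arm moves only by the tool play_rows, never from a script. Its argument "commands" is a list of rows, each a list of 3 entries, a list of its own where there are three numbers: the shift along the world's x, y, z in mm, then the turn, a rotation vector about the world's x, y, z in degrees, then the opening, from 0 (shut) to 1 (fully open). A call has 1 to 12 rows; each row shifts and turns the commanded pose from where the row before left it; what a row does not reach is not made up. A row lasts 1/8 s, in which the tool goes at most 62.5 mm and 10.7 degrees, less where a joint would pass 70% of its speed; a pose out of reach is approached as far as the arm can. A call is refused whole if a number of a shift passes 62.5 or a number of a turn 10.7, either way. A call with a gripper value outside its range is refused whole. The fingers move at their own pace and stop on an object; "squeeze" is the grip in N (left out, the last holds). Time passes only in rows, so rows that do not move let the fingers close. It gives the time, the measured TCP pose, the force, the opening and the grip force at its end, in the units of the state.
- r.get_obs(): the state, without advancing time (a new reading comes with each control period).
- vision.capture(name): name is "scene" or "top" or "wrist"; returns a dict with "pixels" (420x560x3 uint8, red, green, blue), "depth" (420x560 float32, m along the optical axis (not along the pixel's ray), 0 where there is no reading), "intrinsics" (3x3 intrinsics, pixels), "cam_to_world" (4x4, takes a point from camera to world coordinates). Camera axes: x right, y down, z forward; pixel columns grow to the right and rows downward; lengths in m; the calibration is good to about 2 mm. A picture is of the moment at which its call begins.
- ticket.close_job(): hands the job in; it is judged then, once.
The state is a dict: "t": time; "joint_pos": joint angles; "dq": joint speeds; "joint_torque": joint torques, N m; "eef_pos": TCP position; "tcp_rot": TCP orientation; "ft_force": force on the tool from outside, world axes, zero at the start; "moment": the same for the moment, N m; "opening": opening from 0.0 (shut) to 1.0 (fully open); "grip_force": force on a finger pad.
Only numpy, scipy, OpenCV 4.12 (cv2) and the standard library are available. Lean on these libraries where they do the work, as an engineer would, in place of code of your own. Each camera call takes 0.05 s, during which the arm holds its last target. There are 200 camera calls.

## Working session

There is one attempt and no reset: what is moved stays moved. The work goes in short steps, Python scripts to look and compute and a tool call to move; the robot and the scene stay as the last step left them, time stands still between calls to the robot, and variables do not carry over. Pictures are saved under pics/ and viewed, at most 10 in all, crops included, and the job is handed in when it is done.

Besides the shell and the picture viewer there is one more tool, called after "Request:" by a JSON object that holds its "api" and its "payload". play_rows: Moves the arm, as the interface text tells. Its arguments: {"type":"object","properties":{"commands":{"type":"array","items":{"type":"array"}},"squeeze":{"type":"number"}},"required":["commands"]}

```bash
mkdir -p pics; python3 - <<'E'
from rig import r, vision
import cv2,numpy as np
o=r.get_obs();print(o,r.tcp_to_tips)
for n in ["top","scene"]:
    c=vision.capture(n);cv2.imwrite(f"pics/{n}0.png",c["pixels"][:,:,::-1]);np.savez(f"{n}0.npz",**c)
    print(c["cam_to_world"].round(3).tolist(),c["intrinsics"].tolist())
E
```

```text
{'t': 0.0, 'joint_pos': array([-1.37659106,  0.43524035,  0.02496783,  1.5741079 , -0.01157443,
        1.13400817, -0.07508312]), 'dq': array([ 0.00142227, -0.00171698, -0.00108227, -0.00204811,  0.00065249,
       -0.00016515,  0.00081537]), 'joint_torque': array([ 8.82266413e-04, -6.70477581e+01,  1.02563594e+00, -3.16200686e+01,
        1.55832432e-02,  1.25811127e-02, -1.21757529e-05]), 'eef_pos': array([0.18270474, 0.59717837, 0.24151094]), 'tcp_rot': array([-3.61339206e-05,  1.47877030e-01,  9.89005424e-01, -8.08839321e-04]), 'ft_force': array([-0.16837548,  0.08113902, -0.35586457]), 'moment': array([-0.00690139,  0.01645443,  0.00495085]), 'grip_force': 0.0, 'opening': 1.000711210292762} 0.011
[[0.007, -0.994, 0.113, 0.417], [-1.0, -0.006, 0.004, -0.013], [-0.003, -0.113, -0.994, 1.423], [0.0, 0.0, 0.0, 1.0]] [[450.071351250103, 0.0, 278.4044261472746], [0.0, 450.071351250103, 203.9050199342824], [0.0, 0.0, 1.0]]
[[0.067, 0.765, -0.641, 1.259], [0.998, -0.043, 0.053, -0.054], [0.012, -0.643, -0.766, 0.886], [0.0, 0.0, 0.0, 1.0]] [[404.28430324538795, 0.0, 275.00847815284305], [0.0, 404.28430324538795, 206.8028401825672], [0.0, 0.0, 1.0]]
```

View pics/top0.png

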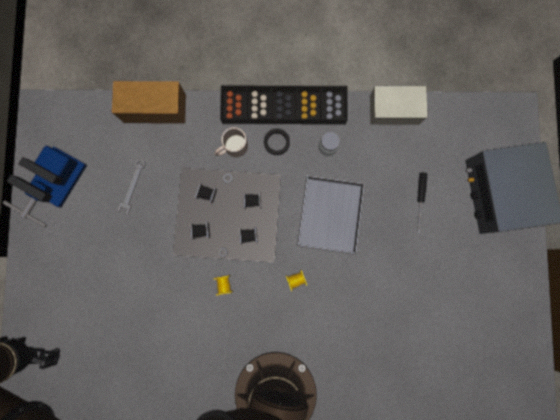

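The top view shows the mat with four black mounts at about (206,192), (252,201), (200,231) and (248,236), and the bin at (330,215). The two yellow look-alikes at (223,285) and (296,280) are off the mat and not meant. The nut and washer are at (228,177) and (222,253). I'll confirm the four black ones in one enlarged crop and measure them.

```bash
cat > h.py <<'E'
import numpy as np,cv2
def pts(c):
    d=c["depth"];K=c["intrinsics"];v,u=np.mgrid[:420,:560]
    P=np.stack([(u-K[0,2])/K[0,0]*d,(v-K[1,2])/K[1,1]*d,d],-1)
    W=P@c["cam_to_world"][:3,:3].T+c["cam_to_world"][:3,3]
    W[d==0]=np.nan;return W
E
python3 - <<'E'
from h import *
c=dict(np.load("top0.npz"));W=pts(c)
for n,(u,v) in dict(m1=(206,192),m2=(252,201),m3=(200,231),m4=(248,236)).items():
    S=W[v-16:v+16,u-16:u+16].reshape(-1,3);S=S[(S[:,2]>.03)&(S[:,2]<.08)]
    T=S[S[:,2]>.043]
    print(n,len(S),S[:,:2].mean(0).round(3),np.nanmax(S[:,2]).round(3),"rect(center mm,size,ang)",cv2.minAreaRect((S[:,:2]*1000).astype(np.float32)),cv2.minAreaRect((T[:,:2]*1000).astype(np.float32)))
S=W[170:260,285:370].reshape(-1,3);T=S[(S[:,2]>.04)&(S[:,2]<.06)]
print("bin",cv2.minAreaRect((T[:,:2]*1000).astype(np.float32)),np.nanmedian(S[:,2]))
for n,(u,v) in dict(nut=(222,253),washer=(228,177)).items(): print(n,W[v,u])
im=c["pixels"][160:270,165:375,::-1];cv2.imwrite("pics/c0.png",cv2.convertScaleAbs(cv2.resize(im,None,fx=3.8,fy=3.8,interpolation=cv2.INTER_CUBIC),alpha=1.5))
E
```

```text
m1 233 [0.61 0.22] 0.057 rect(center mm,size,ang) ((610.2147216796875, 219.58750915527344), (53.05063247680664, 47.53201675415039), 73.25469970703125) ((610.2896728515625, 219.8366241455078), (52.53035354614258, 47.53201675415039), 73.25469970703125)
m2 222 [0.588 0.075] 0.059 rect(center mm,size,ang) ((588.0610961914062, 75.09925842285156), (46.120140075683594, 52.03179931640625), 3.6536705493927) ((588.0933227539062, 75.10807037353516), (46.116764068603516, 51.972049713134766), 3.732029438018799)
m3 243 [0.493 0.236] 0.055 rect(center mm,size,ang) ((493.2501220703125, 235.06576538085938), (47.116092681884766, 52.8321647644043), 6.054253101348877) ((493.27288818359375, 234.9488983154297), (46.48119354248047, 52.82219314575195), 6.784967422485352)
m4 228 [0.478 0.087] 0.058 rect(center mm,size,ang) ((479.0318908691406, 85.89408874511719), (46.02991485595703, 51.8494758605957), 7.165442943572998) ((479.0201416015625, 85.95116424560547), (45.722450256347656, 52.02190399169922), 7.52638578414917)
bin ((545.5087280273438, -168.73875427246094), (180.5059814453125, 220.42945861816406), 82.46464538574219) 0.002756217206759004
nut [0.42265555 0.16844407 0.0087736 ]
washer [0.66404933 0.15476225 0.00521055]
```

View pics/c0.png

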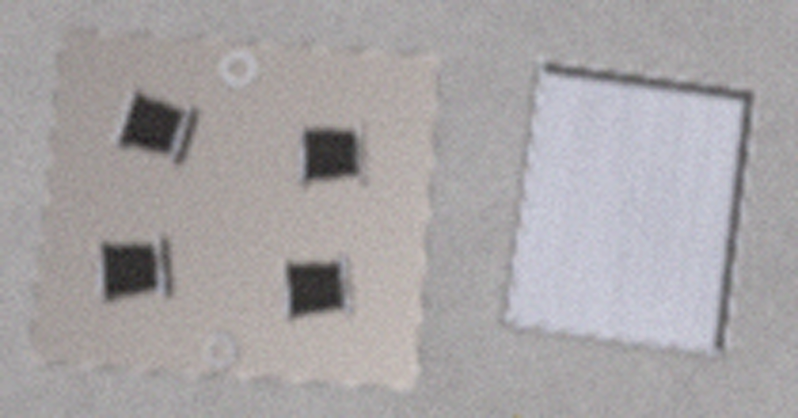

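The crop shows four black mounts lying on the mat with plates at their left and right ends. The bin is empty and the yellow look-alikes are outside it. Sizes (52 x 48 mm, tops about 55 mm) match. I'm heading above the far-left mount (610,220), whose yaw of -17° already matches the tool.

Request:
{"api": "play_rows", "payload": {"commands": [[[43, -38, -4], [0, 0, 0], 1], [[43, -38, -4], [0, 0, 0], 1], [[43, -38, -4], [0, 0, 0], 1], [[43, -38, -4], [0, 0, 0], 1], [[43, -38, -4], [0, 0, 0], 1], [[43, -38, -4], [0, 0, 0], 1], [[43, -38, -4], [0, 0, 0], 1], [[43, -38, -4], [0, 0, 0], 1], [[43, -38, -4], [0, 0, 0], 1], [[41, -36, -4], [0, 0, 0], 1], [[0, 0, 0], [0, 0, 0], 1], [[0, 0, 0], [0, 0, 0], 1]], "squeeze": 20}}

```text
t: 1.6
eef_pos: [0.6103, 0.2199, 0.2017]
tcp_rot: [-0.001, 0.148, 0.989, -0.0]
ft_force: [-0.7, 0.3, 0.2]
opening: 1.0
grip_force: 0.0
```

```bash
python3 - <<'E'
from rig import r, vision
from h import *
c=vision.capture("wrist");np.savez("w0.npz",**c);cv2.imwrite("pics/w0.png",c["pixels"][:,:,::-1])
W=pts(c);o=r.get_obs();print(o["eef_pos"],o["tcp_rot"])
m=((W[...,2]>.03)&(W[...,2]<.075)).astype(np.uint8)
n,l,s,cc=cv2.connectedComponentsWithStats(m)
for i in range(1,n):
    if s[i,4]>800:
        S=W[l==i];print(s[i],np.median(S[:,2]),S[:,2].max(),cv2.minAreaRect((S[:,:2]*1000).astype(np.float32)))
E
```

```text
[0.60991215 0.22078318 0.2019567 ] [-6.00614127e-04  1.47284915e-01  9.89093910e-01  1.72560249e-04]
[ 208    0   90   91 4035] 0.04615429258401532 0.05384095916060638 ((491.4916687011719, 238.70899963378906), (48.07099533081055, 52.04252624511719), 5.844637393951416)
[  14   41  104   89 4613] 0.045900787693368805 0.05439753150077287 ((477.0550231933594, 90.09095764160156), (48.44472122192383, 53.705623626708984), 5.764772415161133)
[ 248  165   64   61 2953] 0.04607024046345859 0.054189263136796895 ((608.2955322265625, 223.2835693359375), (52.0164680480957, 47.978485107421875), 73.28223419189453)
[  68  182   89   75 3452] 0.04586812741954366 0.05401059053884516 ((586.7332153320312, 79.05626678466797), (48.094390869140625, 53.787147521972656), 2.4290037155151367)
[ 197  315   96   67 2698] 0.057325736408099376 0.07499514299056459 ((736.2774047851562, 151.39453125), (82.95169067382812, 52.3505973815918), 68.09564971923828)
```

View pics/w0.png

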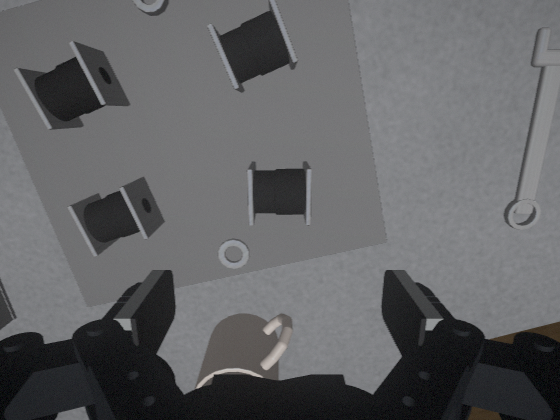

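The wrist view shows mount 1 at (280,192), centred between the open pads (inner edges at cols 173 and 385). The other three are at (255,45), (70,85) and (118,215). The two cameras differ by about (2, 4) mm, so I'll use the mean. Next I descend on mount 1.

Request:
{"api": "play_rows", "payload": {"commands": [[[-1, 1, -40], [0, 0, 0], 0.85], [[0, 0, -40], [0, 0, 0], 0.8], [[0, 0, -40], [0, 0, 0], 0.8], [[0, 0, -40], [0, 0, 0], 0.8], [[0, 0, -22], [0, 0, 0], 0.75], [[0, 0, 0], [0, 0, 0], 0.7], [[0, 0, 0], [0, 0, 0], 0.65], [[0, 0, 0], [0, 0, 0], 0.62], [[0, 0, 0], [0, 0, 0], 0.6], [[0, 0, 0], [0, 0, 0], 0.58], [[0, 0, 0], [0, 0, 0], 0.58]]}}

```text
t: 3.02
eef_pos: [0.6105, 0.2209, 0.0214]
tcp_rot: [0.001, 0.148, 0.989, 0.0]
ft_force: [-0.1, -0.4, 5.2]
opening: 0.581
grip_force: 3.9
```

Request:
{"api": "play_rows", "payload": {"commands": [[[0, 0, 0], [0, 0, 0], 0.56], [[0, 0, 0], [0, 0, 0], 0.54], [[0, 0, 0], [0, 0, 0], 0.53], [[0, 0, 0], [0, 0, 0], 0.52], [[0, 0, 0], [0, 0, 0], 0.52]]}}

```text
t: 3.65
eef_pos: [0.6108, 0.2207, 0.0219]
tcp_rot: [0.001, 0.148, 0.989, 0.001]
ft_force: [-1.9, -1.0, 9.8]
opening: 0.524
grip_force: 10.7
```

Soft: the fingers keep closing at low force. I'll lift it and re-read.

Request:
{"api": "play_rows", "payload": {"commands": [[[0, 0, 5], [0, 0, 0], 0.525], [[0, 0, 15], [0, 0, 0], 0.525], [[0, 0, 30], [0, 0, 0], 0.525], [[0, 0, 35], [0, 0, 0], 0.525], [[0, 0, 0], [0, 0, 0], 0.525]]}}

```text
t: 4.28
eef_pos: [0.6118, 0.2214, 0.1091]
tcp_rot: [0.003, 0.148, 0.989, 0.002]
ft_force: [-1.1, 0.4, -1.9]
opening: 0.524
grip_force: 7.5
```

```bash
python3 - <<'E'
from rig import r, vision
from h import *
c=vision.capture("wrist");np.savez("w1.npz",**c);cv2.imwrite("pics/w1.png",c["pixels"][:,:,::-1])
o=r.get_obs();print(o["eef_pos"],o["ft_force"],o["opening"],o["grip_force"])
W=pts(c)
print(c["cam_to_world"].round(3).tolist())
m=((W[...,2]>.03)&(W[...,2]<.075)).astype(np.uint8)
n,l,s,cc=cv2.connectedComponentsWithStats(m)
for i in range(1,n):
    if s[i,4]>800:
        S=W[l==i];print(s[i],S[:,2].max(),cv2.minAreaRect((S[:,:2]*1000).astype(np.float32)))
E
```

```text
[0.61067546 0.22103835 0.10722458] [ 0.93612513  0.52048781 -2.18324527] 0.525148078583475 7.511848658323288
[[0.294, 0.917, 0.27, 0.544], [0.956, -0.283, -0.079, 0.243], [0.004, 0.282, -0.959, 0.24], [0.0, 0.0, 0.0, 1.0]]
[ 175    0  129   79 6141] 0.0540793729033511 ((496.7401123046875, 239.27981567382812), (37.9574089050293, 52.21210479736328), 5.608356952667236)
[   0   23   42   88 1762] 0.053876229447304164 ((483.25848388671875, 113.27388000488281), (23.791345596313477, 45.976566314697266), 60.3322639465332)
[   0  208  106  107 6581] 0.05362814310061337 ((586.838623046875, 79.26265716552734), (48.37371826171875, 54.286746978759766), 2.4943888187408447)
```

View pics/w1.png

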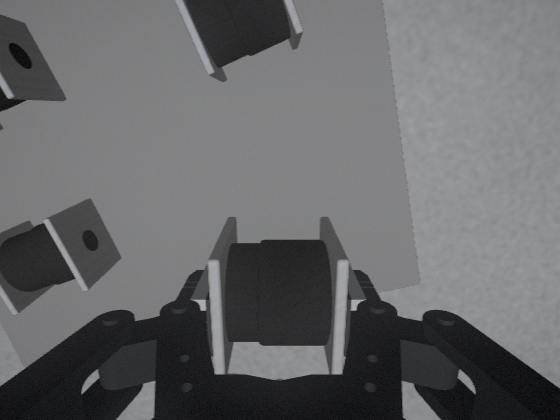

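Held squarely at 7.5 N, which is 7.5 mm of squeeze; the picture shows it centred between the pads at (280,290). Carrying it to the bin.

Request:
{"api": "play_rows", "payload": {"commands": [[[0, -25, 0], [0, 0, 4], 0.525], [[0, -47, 0], [0, 0, 4], 0.525], [[0, -50, 0], [0, 0, 0], 0.525], [[0, -50, 0], [0, 0, 0], 0.525], [[0, -50, 0], [0, 0, 0], 0.525], [[0, -50, 0], [0, 0, 0], 0.525], [[0, -50, 0], [0, 0, 0], 0.525], [[0, -45, 0], [0, 0, 0], 0.525], [[0, -30, 0], [0, 0, 0], 0.525], [[0, 0, 0], [0, 0, 0], 0.525], [[0, 0, 0], [0, 0, 0], 0.525]]}}

```text
t: 5.7
eef_pos: [0.6093, -0.1753, 0.1045]
tcp_rot: [-0.001, 0.078, 0.997, 0.001]
ft_force: [0.6, 0.2, -2.2]
opening: 0.523
grip_force: 7.5
```

```bash
python3 - <<'E'
from rig import r, vision
from h import *
c=np.load("w1.npz");W=pts(c);M=(W[...,2]>.1)&(W[...,2]<.16)
S=W[215:370,205:352][M[215:370,205:352]];print("held vs tcp(610.7,221.0)",S[:,2].max(),cv2.minAreaRect((S[S[:,2]>.125][:,:2]*1000).astype(np.float32)))
c=vision.capture("wrist");W=pts(c);cv2.imwrite("pics/w2.png",c["pixels"][:,:,::-1])
S=W[(W[...,2]>.044)&(W[...,2]<.056)];print("rim",S[:,:2].min(0),S[:,:2].max(0))
c=vision.capture("top");np.savez("top1.npz",**c)
E
```

```text
held vs tcp(610.7,221.0) 0.14140291661997612 ((609.180908203125, 223.6110076904297), (52.887786865234375, 47.680545806884766), 72.87315368652344)
rim [ 0.47428387 -0.268419  ] [ 0.66410785 -0.06936811]
```

View pics/w2.png

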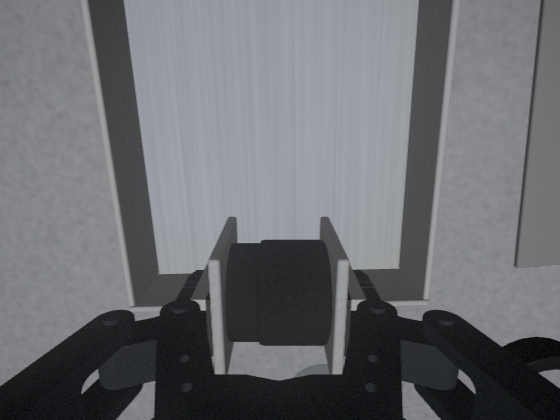

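The wrist view shows the mount over the far part of the bin, its walls at cols about 130 and 430 clear of the fingers. Lowering and releasing.

Request:
{"api": "play_rows", "payload": {"commands": [[[0, -1, -30], [0, 0, 0], 0.525], [[0, 0, -30], [0, 0, 0], 0.525], [[0, 0, -15], [0, 0, 0], 0.525], [[0, 0, -8], [0, 0, 0], 0.525], [[0, 0, 0], [0, 0, 0], 0.525], [[0, 0, 0], [0, 0, 0], 0.58], [[0, 0, 0], [0, 0, 0], 0.66], [[0, 0, 0], [0, 0, 0], 0.75], [[0, 0, 0], [0, 0, 0], 0.75], [[0, 0, 30], [0, 0, 0], 0.75], [[0, 0, 50], [0, 0, 0], 0.75]]}}

```text
t: 7.18
eef_pos: [0.6085, -0.177, 0.1016]
tcp_rot: [-0.002, 0.078, 0.997, 0.0]
ft_force: [1.4, -1.1, 0.5]
opening: 0.754
grip_force: 0.0
```

Request:
{"api": "play_rows", "payload": {"commands": [[[-4, 40, 0], [0, 0, 3], 0.78], [[-4, 53, 0], [0, 0, 3], 0.8], [[-4, 53, 0], [0, 0, 3], 0.8], [[-4, 53, 0], [0, 0, 3], 0.8], [[-4, 53, 0], [0, 0, 0], 0.8], [[0, 0, 0], [0, 0, 0], 0.8], [[0, 0, -30], [0, 0, 0], 0.8], [[0, 0, -30], [0, 0, 0], 0.8], [[0, 0, -20], [0, 0, 0], 0.75], [[0, 0, 0], [0, 0, 0], 0.68], [[0, 0, 0], [0, 0, 0], 0.63]]}}

```text
t: 8.55
eef_pos: [0.5904, 0.0743, 0.0231]
tcp_rot: [0.0, -0.026, 1.0, 0.0]
ft_force: [-0.2, 0.3, 0.7]
opening: 0.632
grip_force: 0.0
```

Request:
{"api": "play_rows", "payload": {"commands": [[[0, 0, 0], [0, 0, 0], 0.61], [[0, 0, 0], [0, 0, 0], 0.59], [[0, 0, 0], [0, 0, 0], 0.57], [[0, 0, 0], [0, 0, 0], 0.57]]}}

```text
t: 9.05
eef_pos: [0.5907, 0.0746, 0.0236]
tcp_rot: [0.001, -0.026, 1.0, 0.0]
ft_force: [-1.8, -0.6, 7.4]
opening: 0.59
grip_force: 19.6
```

Mount 2 is firm: it stalls at 20 N with opening 0.59. Releasing it and going to the near-right mount (479,87).

Request:
{"api": "play_rows", "payload": {"commands": [[[0, 0, 0], [0, 0, 0], 0.65], [[0, 0, 0], [0, 0, 0], 0.75], [[0, 0, 0], [0, 0, 0], 0.8], [[0, 0, 35], [0, 0, 0], 0.8], [[0, 0, 40], [0, 0, 0], 0.8], [[-30, 4, 0], [0, 0, 3.5], 0.8], [[-41, 4, 0], [0, 0, 0], 0.8], [[-41, 4, 0], [0, 0, 0], 0.8], [[0, 0, 0], [0, 0, 0], 0.8], [[0, 0, -30], [0, 0, 0], 0.8], [[0, 0, -30], [0, 0, 0], 0.8], [[0, 0, -17], [0, 0, 0], 0.75]]}}

```text
t: 10.55
eef_pos: [0.4784, 0.0865, 0.0191]
tcp_rot: [-0.0, -0.057, 0.998, -0.0]
ft_force: [-0.0, 0.9, 0.1]
opening: 0.749
grip_force: 0.0
```

Request:
{"api": "play_rows", "payload": {"commands": [[[0, 0, 0], [0, 0, 0], 0.68], [[0, 0, 0], [0, 0, 0], 0.63], [[0, 0, 0], [0, 0, 0], 0.61], [[0, 0, 0], [0, 0, 0], 0.59], [[0, 0, 0], [0, 0, 0], 0.57], [[0, 0, 0], [0, 0, 0], 0.57]]}}

```text
t: 11.3
eef_pos: [0.4787, 0.0868, 0.0212]
tcp_rot: [0.001, -0.057, 0.998, 0.0]
ft_force: [-1.0, -0.8, 7.7]
opening: 0.573
grip_force: 5.8
```

Soft. Squeezing to 7.5 mm, lifting, and carrying to the near part of the bin.

Request:
{"api": "play_rows", "payload": {"commands": [[[0, 0, 0], [0, 0, 0], 0.555], [[0, 0, 0], [0, 0, 0], 0.54], [[0, 0, 0], [0, 0, 0], 0.525], [[0, 0, 0], [0, 0, 0], 0.525], [[0, 0, 5], [0, 0, 0], 0.525], [[0, 0, 15], [0, 0, 0], 0.525], [[0, 0, 30], [0, 0, 0], 0.525], [[0, 0, 35], [0, 0, 0], 0.525], [[0, 0, 0], [0, 0, 0], 0.525]]}}

```text
t: 12.42
eef_pos: [0.4794, 0.0871, 0.1083]
tcp_rot: [0.002, -0.057, 0.998, 0.001]
ft_force: [-0.5, 0.7, -1.7]
opening: 0.524
grip_force: 7.4
```

Request:
{"api": "play_rows", "payload": {"commands": [[[1, -25, 0], [0, 0, -3], 0.525], [[1, -45, 0], [0, 0, -4], 0.525], [[1, -50, 0], [0, 0, -4], 0.525], [[1, -50, 0], [0, 0, -3], 0.525], [[2, -48, 0], [0, 0, 0], 0.525], [[2, -30, 0], [0, 0, 0], 0.525], [[0, 0, 0], [0, 0, 0], 0.525], [[0, 0, 0], [0, 0, 0], 0.525]]}}

```text
t: 13.42
eef_pos: [0.4849, -0.1612, 0.1046]
tcp_rot: [-0.001, 0.066, 0.998, 0.0]
ft_force: [0.5, 1.0, -1.6]
opening: 0.525
grip_force: 7.4
```

```bash
python3 - <<'E'
from rig import r, vision
from h import *
c=vision.capture("top");np.savez("top2.npz",**c);W=pts(c)
cv2.imwrite("pics/t2.png",cv2.convertScaleAbs(cv2.resize(c["pixels"][150:280,165:375,::-1],None,fx=3.8,fy=3.8),alpha=1.5))
for n,(u,v) in dict(m1old=(206,192),m2=(252,201),m3=(200,231)).items():
    S=W[v-16:v+16,u-16:u+16].reshape(-1,3);S=S[(S[:,2]>.03)&(S[:,2]<.08)]
    if len(S)>20: print(n,cv2.minAreaRect((S[:,:2]*1000).astype(np.float32)))
E
```

```text
m2 ((588.3155517578125, 73.2364501953125), (45.90583419799805, 52.097412109375), 3.072540760040283)
m3 ((493.2268371582031, 235.1946258544922), (47.18332290649414, 52.90120315551758), 6.556005477905273)
```

View pics/t2.png

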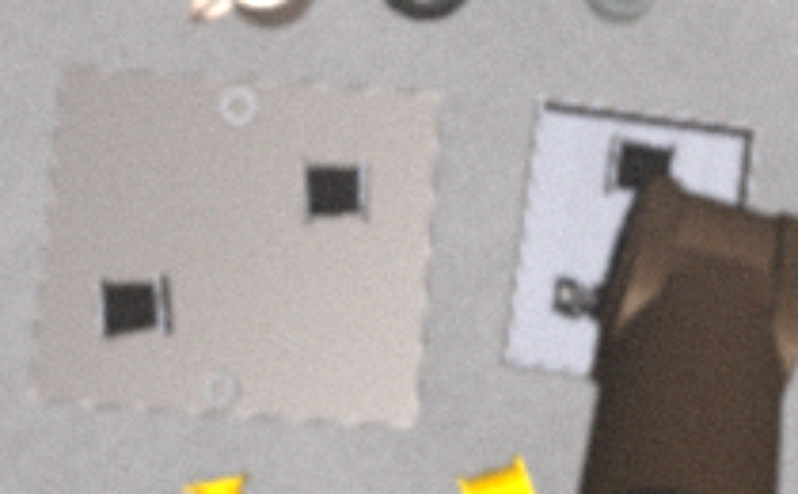

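The picture shows mount 1 upright in the bin's far part (640,165), mount 2 still in place (moved 2 mm), and the held mount over the bin's near part. Lowering.

Request:
{"api": "play_rows", "payload": {"commands": [[[1, 0, -30], [0, 0, 0], 0.525], [[0, 0, -30], [0, 0, 0], 0.525], [[0, 0, -15], [0, 0, 0], 0.525], [[0, 0, -9], [0, 0, 0], 0.525], [[0, 0, 0], [0, 0, 0], 0.525], [[0, 0, 0], [0, 0, 0], 0.58], [[0, 0, 0], [0, 0, 0], 0.66], [[0, 0, 0], [0, 0, 0], 0.75], [[0, 0, 0], [0, 0, 0], 0.75], [[0, 0, 30], [0, 0, 0], 0.75], [[0, 0, 50], [0, 0, 0], 0.75], [[0, 0, 0], [0, 0, 0], 0.8]]}}

```text
t: 14.98
eef_pos: [0.4891, -0.162, 0.1046]
tcp_rot: [0.003, 0.066, 0.998, -0.0]
ft_force: [0.1, -0.2, -0.8]
opening: 0.8
grip_force: 0.0
```

Request:
{"api": "play_rows", "payload": {"commands": [[[1, 40, 0], [0, 0, 3], 0.8], [[1, 50, 0], [0, 0, 4], 0.8], [[1, 53, 0], [0, 0, 4], 0.8], [[1, 53, 0], [0, 0, 3], 0.8], [[1, 53, 0], [0, 0, 0], 0.8], [[1, 53, 0], [0, 0, 0], 0.8], [[1, 53, 0], [0, 0, 0], 0.8], [[0, 42, 0], [0, 0, 0], 0.8], [[0, 0, 0], [0, 0, 0], 0.8], [[0, 0, 0], [0, 0, 0], 0.8]]}}

```text
t: 16.23
eef_pos: [0.4934, 0.2348, 0.1006]
tcp_rot: [-0.001, -0.057, 0.998, -0.001]
ft_force: [-0.2, -0.6, 1.3]
opening: 0.799
grip_force: 0.0
```

Request:
{"api": "play_rows", "payload": {"commands": [[[0, 1, -30], [0, 0, 0], 0.8], [[0, 0, -30], [0, 0, 0], 0.8], [[0, 0, -19], [0, 0, 0], 0.75], [[0, 0, 0], [0, 0, 0], 0.68], [[0, 0, 0], [0, 0, 0], 0.63], [[0, 0, 0], [0, 0, 0], 0.61], [[0, 0, 0], [0, 0, 0], 0.59], [[0, 0, 0], [0, 0, 0], 0.57], [[0, 0, 0], [0, 0, 0], 0.57]]}}

```text
t: 17.35
eef_pos: [0.4946, 0.2368, 0.0235]
tcp_rot: [0.001, -0.057, 0.998, 0.0]
ft_force: [-0.9, -0.4, 7.4]
opening: 0.586
grip_force: 19.6
```

Mount 3 is firm (stalled at 20 N). Releasing, rising, then checking.

Request:
{"api": "play_rows", "payload": {"commands": [[[0, 0, 0], [0, 0, 0], 0.65], [[0, 0, 0], [0, 0, 0], 0.75], [[0, 0, 0], [0, 0, 0], 0.8], [[0, 0, 35], [0, 0, 0], 0.8], [[0, 0, 45], [0, 0, 0], 0.8], [[0, 40, 50], [0, 0, 0], 0.8], [[0, 40, 40], [0, 0, 0], 0.8], [[0, 40, 0], [0, 0, 0], 0.8], [[0, 40, 0], [0, 0, 0], 0.8], [[0, 40, 0], [0, 0, 0], 0.8], [[0, 0, 0], [0, 0, 0], 0.8], [[0, 0, 0], [0, 0, 0], 0.8]]}}

```text
t: 18.85
eef_pos: [0.4938, 0.435, 0.1907]
tcp_rot: [-0.0, -0.057, 0.998, -0.001]
ft_force: [1.1, -0.2, -0.6]
opening: 0.798
grip_force: 0.0
```

```bash
python3 - <<'E'
from rig import r, vision
from h import *
c=vision.capture("top");W=pts(c)
cv2.imwrite("pics/t3.png",cv2.convertScaleAbs(cv2.resize(c["pixels"][130:300,110:440,::-1],None,fx=2.4,fy=2.4),alpha=1.5))
for n,(u,v) in dict(m2=(252,201),m3=(200,231)).items():
    S=W[v-16:v+16,u-16:u+16].reshape(-1,3);S=S[(S[:,2]>.03)&(S[:,2]<.08)]
    print(n,cv2.minAreaRect((S[:,:2]*1000).astype(np.float32)))
E
```

```text
m2 ((588.7911987304688, 73.1533203125), (46.32658386230469, 52.204437255859375), 2.5348591804504395)
m3 ((493.6976013183594, 234.6230926513672), (46.93569564819336, 52.677818298339844), 7.312623977661133)
```

View pics/t3.png

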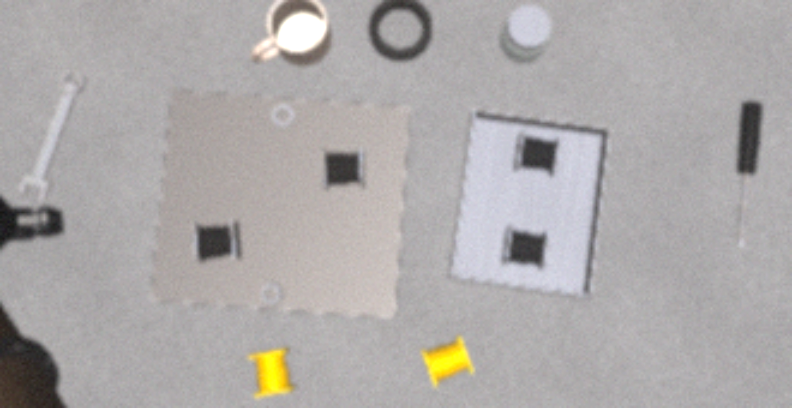

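The picture shows the two soft mounts lying in the bin at (538,153) and (525,247). The two firm ones are on the mat at (343,168) and (216,241), everything else is untouched, and the gripper is clear. Handing in.

```bash
python3 -c "from rig import ticket; print(ticket.close_job())"
```

```text
the job is handed in; nothing more can be done
None
```

I handed the job in after about 19 s: both soft mounts are in the reject bin, and the two firm ones are still on the mat, one of them nudged about 2 mm in the squeeze; nothing else looked disturbed in the last picture.

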